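# Load a glue cartridge into the edge bander's glue station

### The job

Load the glue cartridge, the widest of the three round containers standing in front of the guide rollers, into the glue station. First lift the hood by its handle until the hold-open latch catches and leave it standing by itself; then push the cartridge, upright on the bed, straight through the gap between the rollers in front of it up to the fence, and slide it along the fence, kept against it all the way, into the bay until it is fully home against the end stop. Finally press the latch's thumb tab so that the hood comes down shut over the cartridge, and leave everything else on the bed as it was.

Things in the scene. Friction and masses are not known exactly. Their poses are not given: they have to be found in the camera images.
- cartridge: The glue cartridge: a closed bare-metal tin, 95 mm diameter, 75 mm tall, about 0.6 kg, upright on the bed; too wide to grip, it is pushed, not lifted. Origin: centre of its underside. It starts in one of three places in a row along the fence, 145 mm apart (each varies by about 12 mm); the tub and the tin stand in the other two.
- glue_station: The glue station, fixed; its place varies. Origin: on the bed where the fence's face meets the plane of the bay's mouth. z up, y along the fence away from the bay (robot's left), x away from the robot; 'station' coordinates below are in this frame, in mm. Fence: a bar 55 tall, face at x = 0, y = -235 to 685. A cartridge against it has its axis at x = -47.5.
- bay_home (a point): On the bed: where the axis of the cartridge stands when fully home, station (-47.5, -57.5, 0). The bay is open to +y (mouth at y = 0), between the fence and a wall 55 mm tall with its inner face at x = -107, and ends at the end stop, a block 60 mm tall with its face at y = -105.
- end_roller (a point): Foot of the guide roller nearest the bay, station (-128, 112.5, 0). Four such fixed upright steel rollers, 26 mm diameter, 65 mm tall, stand at x = -128 and y = 112.5, 257.5, 402.5 and 547.5: gaps of 119 mm between them. The three round containers start in front of these gaps, at x -166 to -150 and y 185, 330 and 475, each within 12.
- hood (a joint): The hood's hinge, rad: 0 = shut, 1.33 = highest stop. Lifted past about 1.28, the hold-open latch catches and then holds it at 1.25. The hood is a sheet-metal cover, 0.6 kg, 190 mm long, its top at z = 100 mm when shut, station x -121 to 18. Lifting takes 3 to 6 N at the handle. The hinge is damped: unlatched, the hood sinks shut by itself in about 2 s.
- hood_handle (a point): Middle of the hood's handle, a round bar 11 mm in diameter and 100 mm long along the station's x, 45 mm out from the hood's front skirt (39 mm of clear space between). Hood shut: station (-51.5, 55, 80); latched open: about (-51.5, -87, 317). It turns with the hood.
- hood_hinge (a point): Point on the hood's hinge line in the plane of the handle's middle, station (-51.5, -180, 100). The line runs along the station's x; as the hood opens, its +y end (handle and front skirt) rises and swings towards -y.
- hood_skirt (a point): Middle of the lower edge of the hood's front skirt. Hood shut: station (-51.5, 10, 40), hanging across the bay's mouth; latched open: (-51.5, -63, 261), the part of the hood that hangs nearest to a hand at the mouth.
- latch (a joint): The hold-open latch, a sprung hook lever on a post at the robot's side of the hood, rad: 0 = at rest (hooked before the hood's pin if the hood is up), 0.4 = fully pressed. Pressing its tab down turns it positive; it frees the hood at about 0.25. Takes up to 7 N; keep it down about half a second, until the hood has sunk below 1.1 rad. It springs back.
- latch_tab (a point): Centre of the top of the latch's black thumb tab, 28 x 30 mm, facing up, at station (-138, -249, 172) at rest. Its pivot line, along the station's x, is 52 mm nearer the hood (+y): 13 mm down turns the lever 0.25 rad, 18 mm 0.35 rad.
- tub_mid (a point): Centre of a closed plastic tub, 85 mm diameter, 55 mm tall, loose; a bystander.
- tin_mid (a point): Centre of a labelled tin, 75 mm diameter, 80 mm tall, loose; a bystander.
- spare_roller_mid (a point): Centre of a loose spare guide roller standing upright, 26 mm diameter, 65 mm tall, in front of the bay's wall; a bystander.
- offcut_mid (a point): Centre of a loose plywood offcut lying flat, 50 x 130 x 18 mm, long along its y, in front of the bay's mouth; a bystander.
- bushing_mid (a point): Centre of a loose brass bushing standing on end, 40 mm diameter, 24 mm bore, 30 mm tall, in front of the latch post; a bystander.
- wrench_mid (a point): Middle of a 170 mm wrench lying flat in front of the bay, along its x; a bystander.

How it is judged (in metres and radians):
On the way, in this order (a step that is already met when the one before it is completed fails the run):
1. the hood stands raised, held by its latch alone (hinge above 1.2 rad, latch at rest, fingers off the station) (value of joint hood above 1.2 rad and value of joint latch below 0.06 rad and contact force between the fingers and glue_station below 0.1 N), for 0.3 s.
2. the cartridge has come through the rollers and stands within 10 mm of the fence, before the bay (x of cartridge in the frame of glue_station above -0.0575 m and y of cartridge in the frame of glue_station above 0.13 m).
3. the cartridge is home in the bay, within 6 mm of the end stop, with the hood still up (y of cartridge in the frame of glue_station below -0.0515 m and x of cartridge in the frame of glue_station above -0.066 m and value of joint hood above 1.15 rad), for 0.2 s.
At the end, for the whole second after the job is handed in: The cartridge stands upright and still in the bay between fence and wall, within 6 mm of the end stop, the hood is shut over it (hinge below 0.03 rad) and the latch is back at rest (y of cartridge in the frame of glue_station below -0.0515 m and x of cartridge in the frame of glue_station above -0.066 m and angle between cartridge's own z axis and vertical below 0.1 rad and linear speed of cartridge below 0.02 m/s and value of joint hood below 0.03 rad and value of joint latch below 0.06 rad); the robot touches nothing.
It fails at once if the cartridge strays more than 15 mm from the fence on its way from the first roller to its place in the bay (y of cartridge in the frame of glue_station between -0.05 and 0.13 m and x of cartridge in the frame of glue_station below -0.0625 m).
It fails at once if the cartridge is tipped by more than 0.3 rad (angle between cartridge's own z axis and vertical above 0.3 rad).
It fails at once if the cartridge is lifted off the bed (height (world z) of cartridge above 0.015 m).
It fails at once if a bystander is moved by more than 25 mm (distance of any of tub_mid, tin_mid, spare_roller_mid, offcut_mid, bushing_mid, wrench_mid from where it was at the start of the episode above 0.025 m).
It also fails if it takes over 72 s, if anything falls off the work surface, if the arm or the gripper's body presses on something with over 40 N, if the wrist force passes 120 N, or if a joint passes its speed limit or range.

### The arm

A 6-joint arm with a two-finger parallel gripper is mounted at the origin on the work surface. World frame = base frame: x ahead of the robot, y to its left, z up, the work surface at z = 0. Lengths are in m, angles in degrees, forces in N, time in s.
With the tool pointing down it reaches from about 0.325 to 0.85 m from the base axis. Payload 15.5 kg.
Tool frame: the origin (TCP) lies midway between the tips of the shut fingers; the grasp point (between the pads) lies 19 mm behind it; y points along the fingers, x is the direction in which the jaws open and shut, and the axes are right-handed (so a half turn about y gives the same grasp; the last joint's range is limited). The gripper opens to 91 mm and grips with 3 to 60 N. Pads are 32 mm wide; open, the fingers measure 118 mm over their backs; the gripper's body (76 mm by 178 mm) begins 60 mm behind the grasp point.
Start: joints at [-78.753, 28.281, 77.091, -0, 74.628, -5.472], TCP at [0.18, -0.599, 0.214] pointing down, gripper open.
Joint ranges: [-166.48, 166.48], [-47.26, 123.95], [12.59, 153.08], [-70.14, 250.14], [6.76, 159.57], [-176.63, 176.63]. Speed limits (degrees/s): [108.29, 108.29, 147.25, 172.46, 172.46, 172.46].

### API

Orientations are given as a 3x3 rotation matrix whose columns are the frame's x, y, z axes.
In Python, from bench import ctrl gives the robot as it stands. The module is installed in compiled form; this text tells all that it offers. Calls block until the motion is done:
- ctrl.goto(position, orientation): joint-space move of the TCP to a pose.
- ctrl.move_l(position, vel=0.15, ori=None, contact_N=None): straight line of the TCP; ori=None keeps the orientation; vel is the mean speed in m/s. With contact_N (N) it stops when the force on the tool has changed by that much, and returns True; else False.
- ctrl.movej(angles): joint-space move.
- ctrl.command_gripper(opening): opening from 0.0 (shut) to 1.0 (fully open); the grip force is fixed at half the most; returns when the fingers have stopped.
- ctrl.sleep(seconds).
- ctrl.ik(position, orientation): joint angles nearest the present ones, or None.
- ctrl.read_camera(name): name is "side" or "top"; returns the picture (384x512x3 uint8, blue, green, red); there is no depth.
- ctrl.camera_params(name): a dict with "fx", "fy", "cx", "cy" (pixels), "D" ([k1, k2, p1, p2, k3] as OpenCV has them; the pictures are not rectified), "pose" (4x4, takes a point from camera to world coordinates). Camera axes: x right, y up, looking along -z (the intrinsics and any distortion apply to the point x, -y, -z); pixel columns grow to the right and rows downward; lengths in m; the calibration is good to about 2 mm. A picture is of the moment at which its call begins. camera_params takes no time and is no camera call.
A pose or a line that the arm cannot do raises ctrl.MotionError and nothing moves.
- ctrl.sign_off(): hands the job in, once; it reports no verdict.
Readings, each from a call of its own:
- ctrl.current_t(): time.
- ctrl.current_q(): joint angles.
- ctrl.current_dq(): joint speeds.
- ctrl.current_effort(): joint torques, N m.
- ctrl.current_tool_pos(): TCP position.
- ctrl.current_eef_rot(): TCP orientation.
- ctrl.current_contact_force(): force on the tool from outside, world axes, zero at the start.
- ctrl.current_wrist_torque(): the same for the moment, N m.
- ctrl.current_grip_width(): opening from 0.0 (shut) to 1.0 (fully open).
Only numpy, scipy, OpenCV 4.12 (cv2) and the standard library are available. Lean on these libraries where they do the work, as an engineer would, in place of code of your own. Each camera call takes 0.05 s, during which the arm holds its last target.

## Working session

There is one attempt and no reset: what is moved stays moved. The work goes in short steps, each a Python script; the robot and the scene stay as the last script left them, time stands still between calls to the robot, and variables do not carry over. Pictures are saved under pics/ and viewed, and the job is handed in when it is done.

```bash
mkdir -p pics; ls
python3 - <<'E'
from bench import ctrl
import cv2,numpy as np
for n in("top","side"):
    cv2.imwrite(f"pics/{n}0.png",ctrl.read_camera(n))
    p=ctrl.camera_params(n);print(n,[p[k] for k in("fx","fy","cx","cy","D")]);print(np.array(p["pose"]).round(4))
print(ctrl.current_t(),ctrl.current_eef_rot().round(3) if hasattr(ctrl.current_eef_rot(),'round') else ctrl.current_eef_rot())
E
```

```text
pics
top [434.2893237942748, 434.2893237942748, 257.29117100520415, 192.19502837187775, array([-0.11898026,  0.        ,  0.        ,  0.        ,  0.        ])]
[[-1.1000e-03  9.9470e-01 -1.0240e-01  4.2010e-01]
 [-1.0000e+00 -1.0000e-04  9.6000e-03 -4.4800e-02]
 [ 9.6000e-03  1.0240e-01  9.9470e-01  1.2345e+00]
 [ 0.0000e+00  0.0000e+00  0.0000e+00  1.0000e+00]]
side [391.1182431140747, 391.1182431140747, 253.7912011746571, 191.0571554477292, array([-0.09896964,  0.        ,  0.        ,  0.        ,  0.        ])]
[[ 0.9866  0.1322 -0.0958  0.4522]
 [-0.1628  0.7533 -0.6372 -0.6877]
 [-0.012   0.6443  0.7647  0.8944]
 [ 0.      0.      0.      1.    ]]
0.1 [[ 0.288 -0.     0.958]
 [-0.958  0.001  0.288]
 [-0.001 -1.     0.   ]]
```

View pics/top0.png

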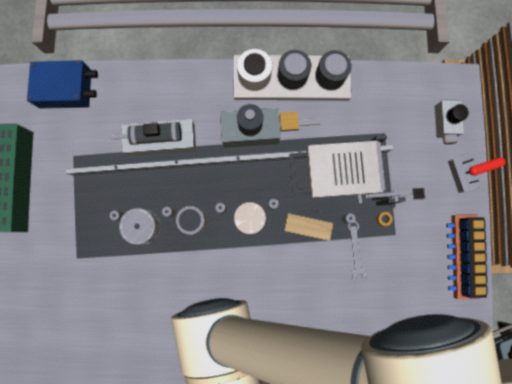

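View pics/side0.png

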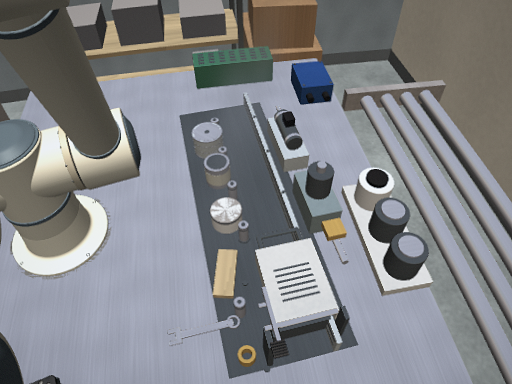

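Run:
```python
import cv2
t=cv2.imread("pics/top0.png");cv2.imwrite("pics/topA.png",cv2.resize(t[125:265,60:430][:, :200],None,fx=4,fy=4,interpolation=cv2.INTER_CUBIC))
cv2.imwrite("pics/topB.png",cv2.resize(t[125:285,230:430],None,fx=4,fy=3.7,interpolation=cv2.INTER_CUBIC)[:600])
s=cv2.imread("pics/side0.png");cv2.imwrite("pics/sideA.png",cv2.resize(s[95:245,175:375],None,fx=4,fy=4,interpolation=cv2.INTER_CUBIC))
cv2.imwrite("pics/sideB.png",cv2.resize(s[225:375,160:360],None,fx=4,fy=4,interpolation=cv2.INTER_CUBIC))
```

```text
(no output)
```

View pics/topA.png

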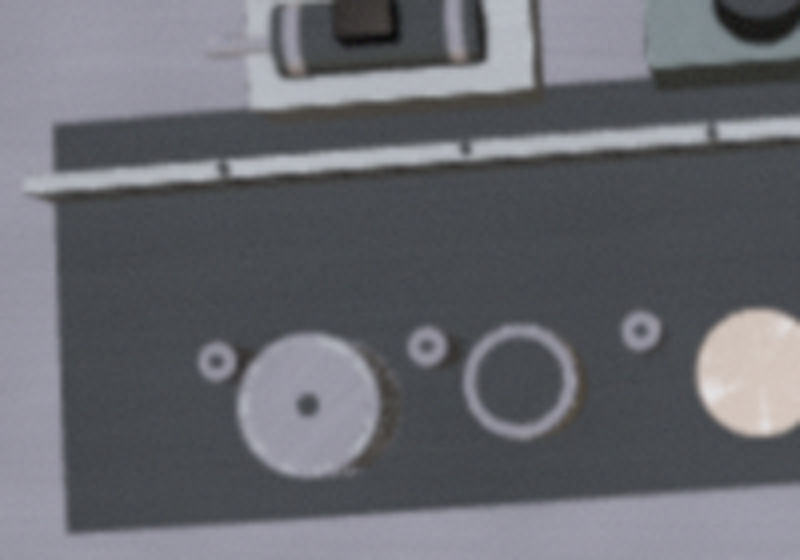

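View pics/topB.png

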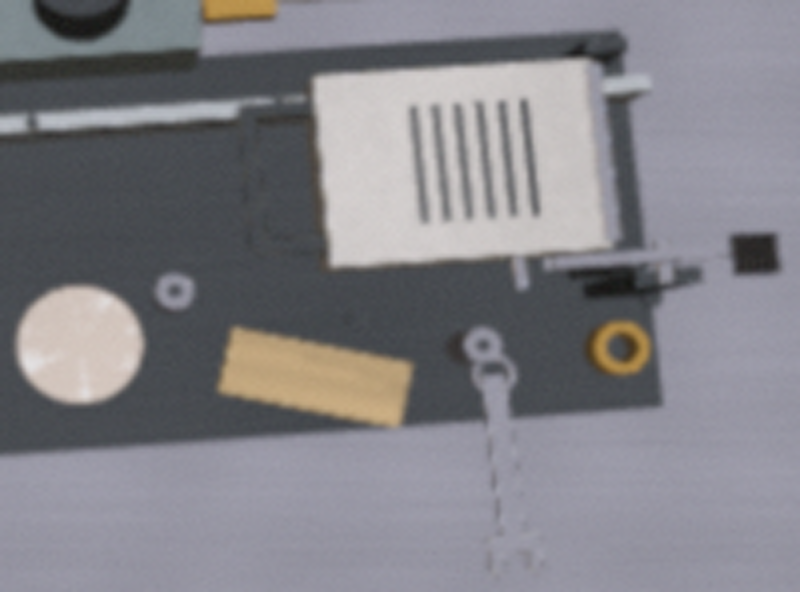

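View pics/sideA.png

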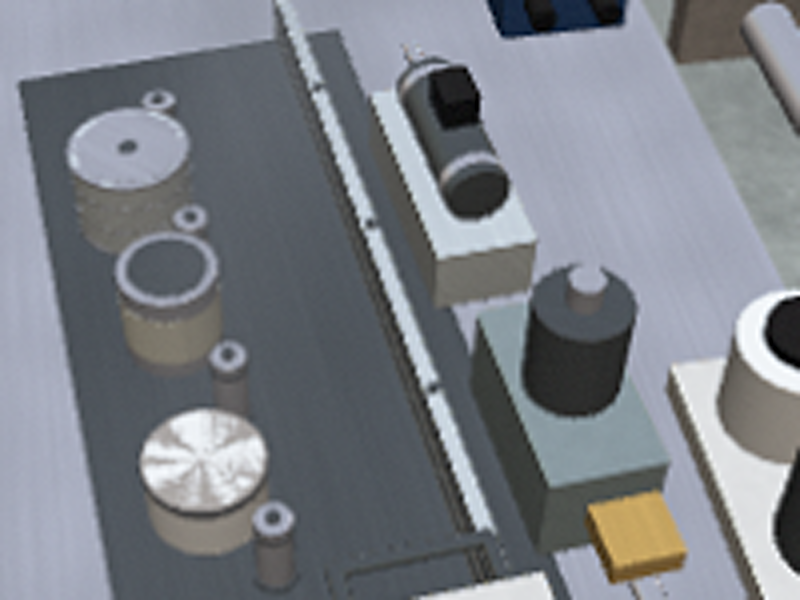

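View pics/sideB.png

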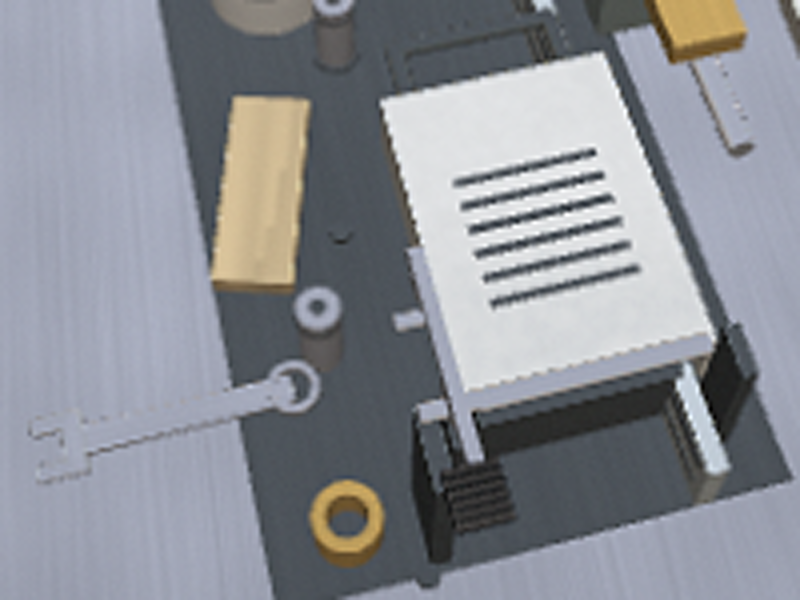

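The image positions of interest are all in the top view. The widest container is the left one, at about (138,227) and 36 px across, which is roughly 96 mm. The tin ring is at (190,220) and about 77 mm across. The tub is at (250,217) and about 87 mm across. The rollers are near (114,215), (167,211), (220,208) and (273,204). Next I'll measure these properly.

```bash
cat > h.py <<'E'
import numpy as np,cv2
from bench import ctrl
def ray(n,uv):
    p=ctrl.camera_params(n);K=np.array([[p["fx"],0,p["cx"]],[0,p["fy"],p["cy"]],[0,0,1]])
    a=cv2.undistortPoints(np.array([[uv]],float),K,np.array(p["D"])).ravel()
    T=np.array(p["pose"]);return T[:3,3],T[:3,:3]@np.array([a[0],-a[1],-1])
def onz(n,uv,z):
    o,d=ray(n,uv);return (o+d*(z-o[2])/d[2])
def proj(n,P):
    p=ctrl.camera_params(n);K=np.array([[p["fx"],0,p["cx"]],[0,p["fy"],p["cy"]],[0,0,1]])
    T=np.array(p["pose"]);c=T[:3,:3].T@(np.array(P)-T[:3,3]);c=np.array([c[0],-c[1],-c[2]])
    return cv2.projectPoints(c.reshape(1,1,3),np.zeros(3),np.zeros(3),K,np.array(p["D"]))[0].ravel()
E
python3 - <<'E'
from h import *
def blob(img,c,r,th,n):
    g=cv2.cvtColor(img,cv2.COLOR_BGR2GRAY);x0,y0=int(c[0])-r,int(c[1])-r
    S=8;w=cv2.resize(g[y0:y0+2*r+1,x0:x0+2*r+1],None,fx=S,fy=S,interpolation=cv2.INTER_CUBIC)
    cs,_=cv2.findContours((w>th).astype(np.uint8),cv2.RETR_EXTERNAL,cv2.CHAIN_APPROX_NONE)
    k=max(cs,key=cv2.contourArea);(ex,ey),ax,_=cv2.fitEllipse(k)
    return np.array([x0+(ex+.5)/S-.5,y0+(ey+.5)/S-.5]),np.array(ax)/S
t=cv2.imread("pics/top0.png");s=cv2.imread("pics/side0.png")
R=[]
for y,c in zip((547.5,402.5,257.5,112.5),((114,215),(167,211),(220,208),(273.5,204))):
    uv,ax=blob(t,c,8,115,"top");P=onz("top",uv,.065);R.append((y,P));print("roller",y,uv.round(2),ax.round(1),P.round(4))
for n,c,r,z in(("cart",(138,227),25,.075),("tin",(190,220),20,.080),("tub",(250,217),23,.055)):
    uv,ax=blob(t,c,r,115,"top");P=onz("top",uv,z);print(n,uv.round(2),ax.round(1),(ax*(1.2345-z)/434).round(4),P.round(4))
    if n=="cart":C=P
L=np.array([p[:2] for _,p in R]);Y=np.array([y for y,_ in R])/1e3
# rigid fit via cv2 : station (−.128,Y)
from scipy.spatial.transform import Rotation as Ro
A=np.c_[np.full(4,-.128),Y];mc,ml=A.mean(0),L.mean(0)
U=(A-mc);V=(L-ml);th=np.arctan2((U[:,0]*V[:,1]-U[:,1]*V[:,0]).sum(),(U*V).sum())
Rm=np.array([[np.cos(th),-np.sin(th)],[np.sin(th),np.cos(th)]]);o=ml-Rm@mc
print("yaw",np.degrees(th),"o",o,"res mm",((U@Rm.T-V)*1e3).round(1).tolist(),"spacing",np.linalg.norm(np.diff(L,axis=0),axis=1))
np.savez("st.npz",th=th,o=o)
st=lambda P:Rm.T@(np.array(P)[:2]-o)
print("cart st",st(C)*1e3)
def W(p):
    q=np.array(p)/1e3;return np.r_[Rm@q[:2]+o,q[2]]
im={"top":t.copy(),"side":s.copy()}
for P in [(-97,55,80),(-6,55,80),(-51.5,55,80),(-138,-249,172),(0,0,55),(0,685,55),(0,400,55),(0,200,55),(-128,112.5,65),(-128,257.5,65),(-128,402.5,65),(-121,10,100),(18,10,100),(-121,-180,100),(18,-180,100),(-47.5,-57.5,0),tuple(st(C)*1e3)+(75,)]:
    for n in im:
        u=proj(n,W(P));cv2.circle(im[n],tuple(int(round(v*16)) for v in u),24,(0,0,255),-1,cv2.LINE_AA,4)
cv2.imwrite("pics/chk_top.png",cv2.resize(im["top"][110:270,60:460],None,fx=2,fy=2,interpolation=2))
cv2.imwrite("pics/chk_side.png",cv2.resize(im["side"][90:384,150:400],None,fx=2,fy=2,interpolation=2))
E
```

```text
roller 547.5 [113.73 214.9 ] [8.7 9.2] [0.4784 0.3346 0.065 ]
roller 402.5 [166.25 211.12] [8.9 9.3] [0.4891 0.1902 0.065 ]
roller 257.5 [219.74 207.2 ] [8.9 9.5] [0.4998 0.0452 0.065 ]
roller 112.5 [273.34 203.19] [9.1 9.3] [ 0.5106 -0.0995  0.065 ]
cart [136.66 225.85] [35.1 36.4] [0.0938 0.0971] [0.4487 0.2677 0.075 ]
tin [189.54 219.82] [27.7 28.2] [0.0737 0.0749] [0.4651 0.1243 0.08  ]
tub [249.43 217.69] [32.3 32.5] [0.0878 0.0882] [ 0.472  -0.0348  0.055 ]
yaw 4.239866141571676 o [ 0.64652785 -0.20198097] res mm [[-0.0, -0.1], [0.0, -0.2], [0.0, 0.1], [-0.1, 0.2]] spacing [0.14486168 0.14532508 0.14509893]
cart st [-162.52412487  483.01479052]
```

```bash
ls pics
```

```text
chk_side.png
chk_top.png
side0.png
sideA.png
sideB.png
top0.png
topA.png
topB.png
```

View pics/chk_top.png

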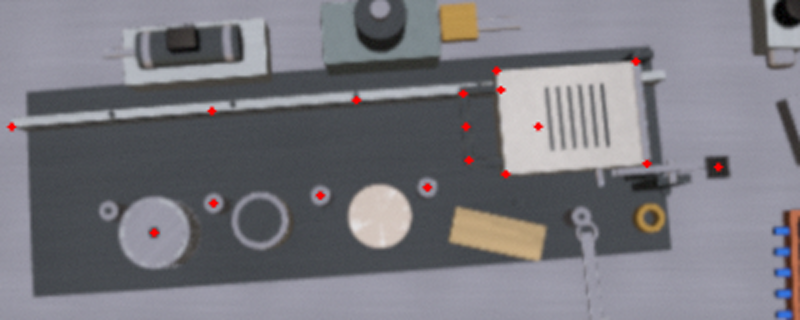

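View pics/chk_side.png

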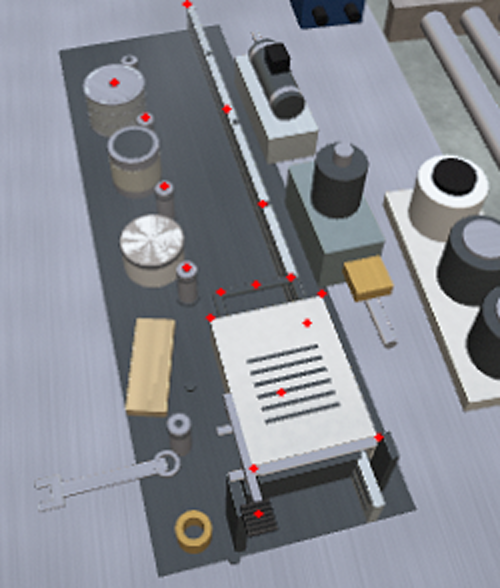

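Both views agree on the station frame: yaw 4.24°, origin (0.6465, -0.2020), residuals 0.2 mm or less. The cartridge is at station (-162.5, 483). Next I'll plan the poses and check IK.

```bash
cat >> h.py <<'E'
_s=np.load("st.npz");th=float(_s["th"]);o=_s["o"]
Rz=np.array([[np.cos(th),-np.sin(th),0],[np.sin(th),np.cos(th),0],[0,0,1]])
def W(x,y,z):
    return Rz@(np.array([x,y,z])/1e3)+np.r_[o,0]
def st(P):
    return Rz.T@(np.array(P)-np.r_[o,0])*1e3
def ori(jaw,tool):
    x=np.array(jaw,float);y=np.array(tool,float);x/=np.linalg.norm(x);y/=np.linalg.norm(y)
    return Rz@np.c_[x,y,np.cross(x,y)]
OH=ori((0,-1,0),(0,0,-1))            # jaws along fence
T=np.radians(15)
OS=ori((-1,0,0),(0,-np.sin(T),-np.cos(T)))  # slide, jaws across
OL=ori((-1,0,0),(0,0,-1))
def handle(a):
    return W(-51.5,-180+235*np.cos(a)+20*np.sin(a),100+235*np.sin(a)-20*np.cos(a))
E
python3 - <<'E'
from h import *
def c(n,P,O):
    q=ctrl.ik(P,O);print(n,np.round(P,3),None if q is None else np.round(q,0))
for a in(0,.4,.8,1.3):c("h",handle(a)-[0,0,.019],OH)
c("pre",W(-270,483,200),OH);c("pre",W(-250,483,15),OH);c("end",W(-100,483,15),OH)
for s in(1,-1):
  O=ori((-s,0,0),(0,-np.sin(T),-np.cos(T)))
  c("s",W(-45,550,120),O);c("s",W(-45,550,25),O);c("s",W(-45,250,25),O);c("s",W(-45,0,25),O)
  O=ori((-s,0,0),(0,0,-1));c("L",W(-143,-249,250),O);c("L",W(-143,-249,152),O)
E
```

```text
h [ 0.591 -0.151  0.061] [-20.  37.  88.  -0.  55.  66.]
h [ 0.592 -0.162  0.154] [-21.  31.  83.  -0.  66.  65.]
h [ 0.595 -0.208  0.236] [-25.  28.  75.  -0.  78.  61.]
h [ 0.602 -0.303  0.302] [-32.  29.  62.  -0.  89.  54.]
pre [0.342 0.26  0.2  ] [ 29.  14. 104.  -0.  62. 115.]
pre [0.362 0.261 0.015] [ 28.  34. 113.  -0.  33. 114.]
end [0.511 0.272 0.015] [ 22.  39.  94.  -0.  46. 108.]
s [0.561 0.343 0.12 ] [  33.   40.   71.  -13.   76. -147.]
s [0.561 0.343 0.025] [  33.   47.   75.  -14.   67. -144.]
s [0.583 0.044 0.025] [   7.   40.   92.  -20.   50. -164.]
s [ 0.602 -0.205  0.025] [-17.  41.  90. -20.  45. 173.]
L [ 0.522 -0.461  0.25 ] [-46.  33.  63.   0.  84. 129.]
L [ 0.522 -0.461  0.152] [-46.  37.  70.   0.  73. 129.]
s [0.561 0.343 0.12 ] [ 33.  40.  71. -13.  76.  33.]
s [0.561 0.343 0.025] [ 33.  47.  75. -14.  67.  36.]
s [0.583 0.044 0.025] [  7.  40.  92. -20.  50.  16.]
s [ 0.602 -0.205  0.025] [-17.  41.  90. -20.  45.  -7.]
L [ 0.522 -0.461  0.25 ] [-46.  33.  63.  -0.  84. -51.]
L [ 0.522 -0.461  0.152] [-46.  37.  70.  -0.  73. -51.]
```

Run:
```python
from h import *
g=np.array([0,0,.019])
ctrl.command_gripper(.44)
ctrl.goto(handle(0)-g+[0,0,.12],OH)
hit=ctrl.move_l(handle(0)-g,vel=.12,contact_N=8)
print(hit,ctrl.current_tool_pos(),ctrl.current_t())
if hit: raise SystemExit
ctrl.command_gripper(0)
print("w",ctrl.current_grip_width(),ctrl.current_contact_force())
for a in np.linspace(0,.3,4)[1:]:
    ctrl.move_l(handle(a)-g,vel=.1); print(round(a,2),np.round(ctrl.current_contact_force(),1))
print(ctrl.current_t())
cv2.imwrite("pics/lift1.png",np.hstack([ctrl.read_camera("side")[60:,100:420],ctrl.read_camera("top")[60:,200:500]]))
```

```text
False [ 0.59153782 -0.15109843  0.06166361] 4.3333
w 0.1152352535647844 [ -1.47849786 -17.33814852  -0.93544943]
0.1 [ -1.2 -18.4  -4.3]
0.2 [ -0.1 -17.8  -5.7]
0.3 [  2.  -19.8  -8.1]
6.05
```

View pics/lift1.png

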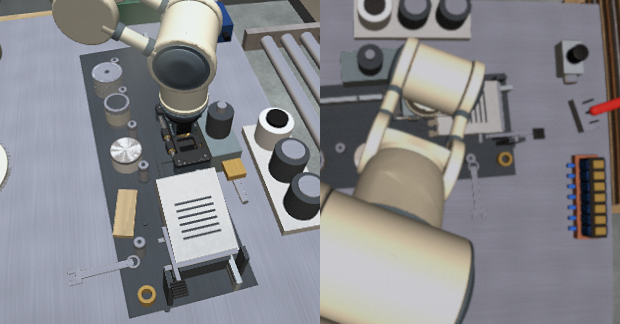

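The bar is gripped at 10.5 mm and the hood is rising. The side load is about 18 N, which is acceptable, so I'll keep lifting.

Run:
```python
from h import *
g=np.array([0,0,.019])
for a in np.linspace(.3,1.305,11)[1:]:
    ctrl.move_l(handle(a)-g,vel=.1); f=ctrl.current_contact_force();print(round(a,2),np.round(f,1))
    if np.linalg.norm(f)>60: print("ABORT");raise SystemExit
ctrl.sleep(.2)
print(ctrl.current_t())
cv2.imwrite("pics/lift2.png",np.hstack([ctrl.read_camera("side")[60:,100:420],ctrl.read_camera("top")[60:,200:500]]))
```

```text
0.4 [  1.9 -21.3 -11.2]
0.5 [  3.2 -23.3 -14.8]
0.6 [  6.  -25.8 -18.9]
0.7 [  6.5 -24.  -21.5]
0.8 [  7.  -19.9 -21. ]
0.9 [  6.6 -15.8 -20. ]
1.0 [  6.8 -10.  -17.6]
1.1 [  5.   -6.3 -13.9]
1.2 [  3.8  -2.7 -10.9]
1.3 [ 1.9 -0.2 -5.3]
10.1833
```

View pics/lift2.png

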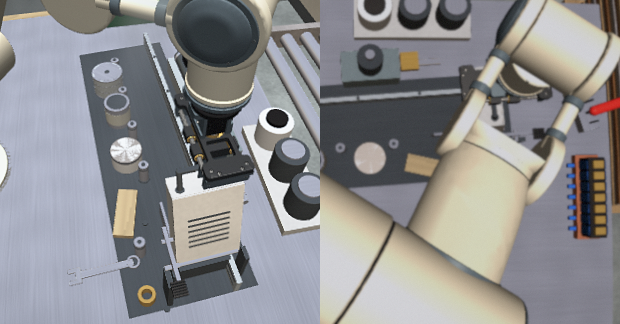

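Run:
```python
from h import *
g=np.array([0,0,.019])
def ang():
    p=st(ctrl.current_tool_pos()+g);return np.arctan2(p[2]-100,p[1]+180)+np.arctan2(20,235)
for a in(1.325,1.25):
    ctrl.move_l(handle(a)-g,vel=.06);print(a,ang(),np.round(ctrl.current_contact_force(),1))
ctrl.command_gripper(.35);print(np.round(ctrl.current_contact_force(),1),ctrl.current_grip_width())
ctrl.move_l(handle(1.25)-g+[0,0,.06],vel=.12);print(np.round(ctrl.current_contact_force(),1))
ctrl.goto(W(-51,60,480),OH)
ctrl.sleep(.3);print(ctrl.current_t())
cv2.imwrite("pics/lift3.png",np.hstack([ctrl.read_camera("side")[60:,100:420],ctrl.read_camera("top")[60:,200:500]]))
```

```text
1.325 1.3263898142488744 [-0.2  0.2 -3.2]
1.25 1.249258744489154 [ 0.1 -5.8 -1.7]
[ 0.1 -0.2  0.9] 0.35400946773232367
[-0.6 -0.7 -1. ]
13.2417
```

View pics/lift3.png

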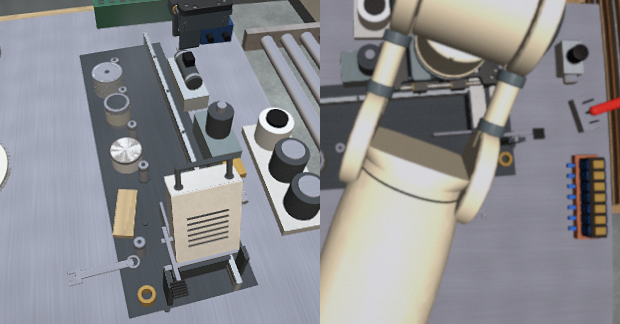

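The hood stands alone with fingers clear, and the thin handle bar is visible on top at about (205,165). Next I'll push the cartridge through the gap.

Run:
```python
from h import *
ctrl.command_gripper(.66)
ctrl.goto(W(-255,483,180),OH)
print(ctrl.current_t())
ctrl.move_l(W(-255,483,15),vel=.2)
ctrl.move_l(W(-216,483,15),vel=.12)
ctrl.move_l(W(-186,476,15),vel=.08);print(np.round(ctrl.current_contact_force(),1))
h=ctrl.move_l(W(-97,476,15),vel=.08,contact_N=15)
print(h,st(ctrl.current_tool_pos()).round(1),np.round(ctrl.current_contact_force(),1),ctrl.current_t())
cv2.imwrite("pics/p1.png",np.hstack([ctrl.read_camera("side")[60:,100:420],ctrl.read_camera("top")[60:,60:360]]))
```

```text
15.9583
[-1.   0.1 -0.2]
True [-100.7  475.9   14.5] [-2.7  1.6  2.9] 18.975
```

View pics/p1.png

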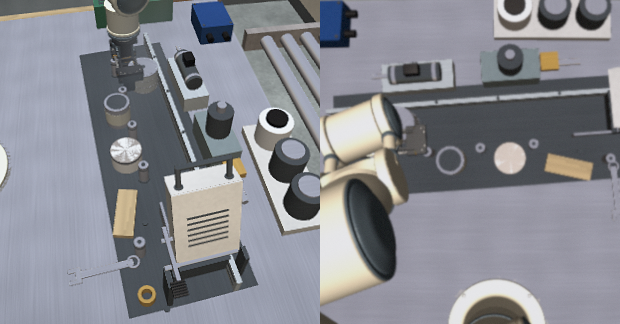

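Run:
```python
from h import *
O=ori((1,0,0),(0,-np.sin(T),-np.cos(T)))
ctrl.move_l(W(-135,476,15),vel=.15)
ctrl.move_l(W(-135,476,130),vel=.25)
ctrl.command_gripper(.55)
ctrl.goto(W(-45,575,140),O)
im=ctrl.read_camera("side");t=ctrl.read_camera("top")
cv2.imwrite("pics/p2.png",np.hstack([cv2.resize(im[60:210,150:300],None,fx=2.5,fy=2.5),cv2.resize(t[130:280,80:230],None,fx=2.5,fy=2.5)]))
print(ctrl.current_t(),proj("top",W(-47.5,476,75)),proj("side",W(-47.5,476,75)))
```

```text
21.7667 [137.18332862 183.21212641] [242.65333663 126.13461527]
```

View pics/p2.png

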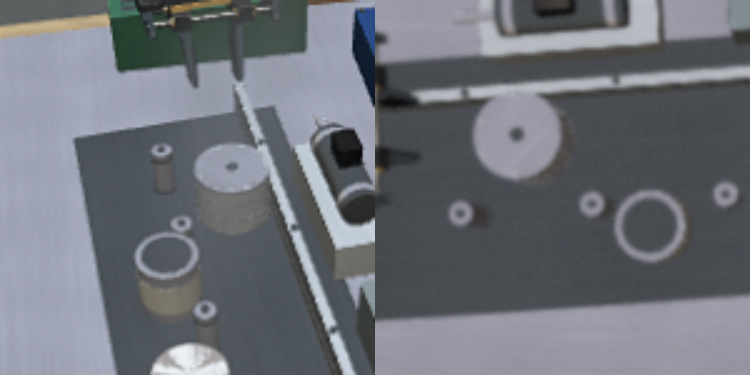

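The cartridge hub is at top pixel (136.5,183.4), against a predicted (137.2,183.2), so it is at the fence. I'll slide it along now.

Run:
```python
from h import *
ctrl.move_l(W(-45,575,25),vel=.2)
ctrl.move_l(W(-45,530,25),vel=.1)
for y in(420,310,220):
    h=ctrl.move_l(W(-45,y,25),vel=.1,contact_N=25)
    print(h,st(ctrl.current_tool_pos()).round(1),np.round(ctrl.current_contact_force(),1))
    if h:break
print(ctrl.current_t())
im=ctrl.read_camera("side");t=ctrl.read_camera("top")
cv2.imwrite("pics/p3.png",np.hstack([cv2.resize(im[110:290,180:360],None,fx=2,fy=2),cv2.resize(t[110:290,150:330],None,fx=2,fy=2)]))
print(proj("top",W(-47.5,164,75)),proj("side",W(-47.5,164,75)))
```

```text
True [-47.2 524.7  25. ] [-5.1  4.5  3.9]
23.4167
[252.04347744 174.64177126] [267.85460922 199.88725813]
```

View pics/p3.png

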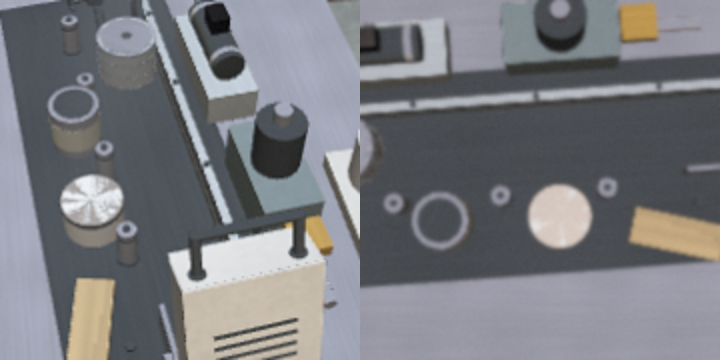

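It stopped early because the 2.5 mm bias toward the fence loads the stiff arm. I'll reduce the bias.

Run:
```python
from h import *
for y in(480,400,310,220):
    h=ctrl.move_l(W(-46.8,y,25),vel=.09,contact_N=35)
    print(h,st(ctrl.current_tool_pos()).round(1),np.round(ctrl.current_contact_force(),1))
    if h:break
print(ctrl.current_t())
im=ctrl.read_camera("side");t=ctrl.read_camera("top")
cv2.imwrite("pics/p4.png",np.hstack([cv2.resize(im[110:290,180:360],None,fx=2,fy=2),cv2.resize(t[110:290,150:330],None,fx=2,fy=2)]))
```

```text
False [-47.  479.5  25.1] [-2.6  0.7  0.4]
False [-47.4 400.   25. ] [-5.4  3.2  0.9]
False [-47.5 309.9  24.9] [-5.6  2.9  1. ]
False [-47.4 219.9  24.9] [-4.6  2.6  1.7]
27.5083
```

View pics/p4.png

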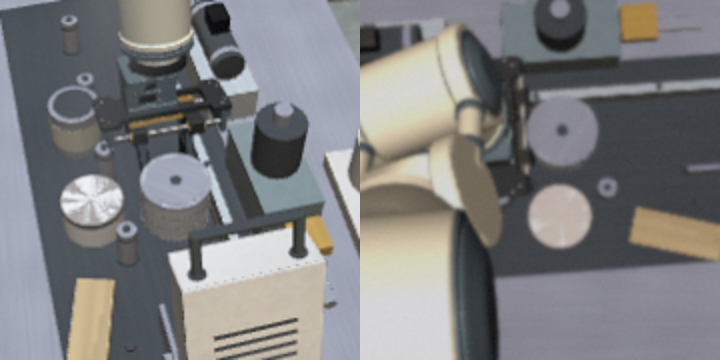

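The hub is at (251,175) against a predicted (252,174.6), so the cartridge is tight on the fence. I'll continue into the bay.

Run:
```python
from h import *
for y in(140,70,20):
    h=ctrl.move_l(W(-46.8,y,25),vel=.08,contact_N=30)
    print(h,st(ctrl.current_tool_pos()).round(1),np.round(ctrl.current_contact_force(),1))
    if h:break
if not h:
    h=ctrl.move_l(W(-46.8,-5,25),vel=.04,contact_N=15)
    print(h,st(ctrl.current_tool_pos()).round(1),np.round(ctrl.current_contact_force(),1))
ctrl.sleep(.2)
print(ctrl.current_t())
im=ctrl.read_camera("side");t=ctrl.read_camera("top")
cv2.imwrite("pics/p5.png",np.hstack([cv2.resize(im[150:330,200:380],None,fx=2,fy=2),cv2.resize(t[110:290,230:410],None,fx=2,fy=2)]))
```

```text
False [-47.5 139.9  24.9] [-3.8  2.4  1.7]
False [-47.4  69.9  24.9] [-4.9  2.3  1. ]
False [-47.2  19.8  24.9] [-3.3  1.1 -0.2]
False [-47.5  -4.7  24.8] [-4.7  3.6  1.5]
31.5333
```

View pics/p5.png

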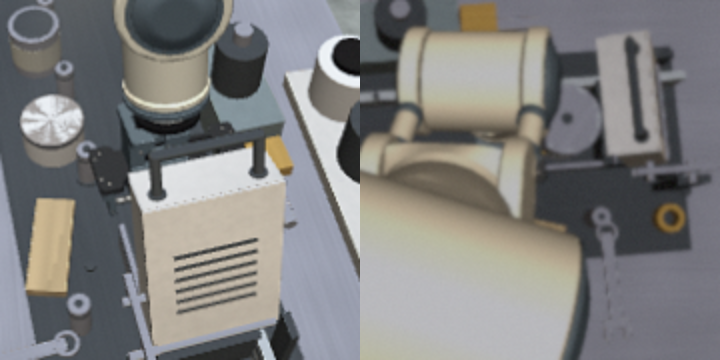

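Run:
```python
from h import *
print(st(onz("top",(333,169),.075)).round(1),proj("top",W(-47.5,-57.5,75)),ctrl.current_grip_width())
h=ctrl.move_l(W(-46.8,-15,25),vel=.03,contact_N=15)
print(h,st(ctrl.current_tool_pos()).round(1),np.round(ctrl.current_contact_force(),1))
ctrl.sleep(.2)
print(st(ctrl.current_tool_pos()).round(1),np.round(ctrl.current_contact_force(),1),ctrl.current_t())
t=ctrl.read_camera("top")
cv2.imwrite("pics/p6.png",cv2.resize(t[130:220,300:420],None,fx=6,fy=6,interpolation=2))
```

```text
[-48.1 -56.2  75. ] [333.43651103 168.75306189] 0.5511199587529149
True [-47.9  -5.9  24.4] [-0.4  9.7  7.5]
[-47.9  -5.8  24.4] [-1.6  7.7  6.7] 32.0667
```

View pics/p6.png

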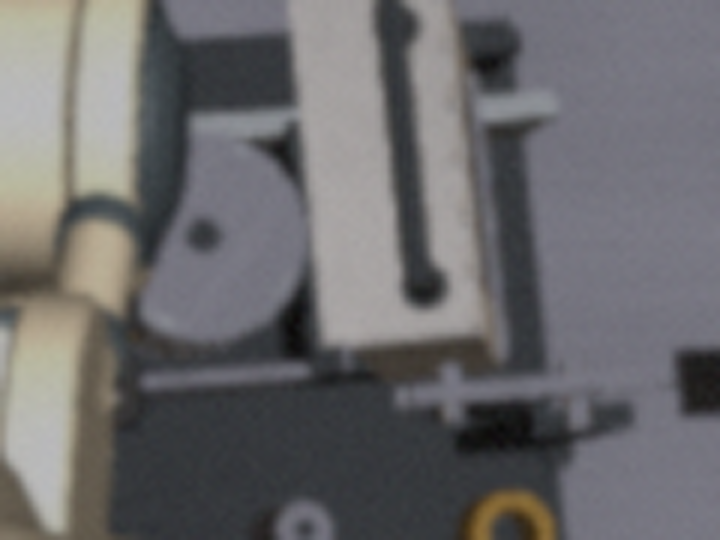

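The cartridge is home against the end stop: hub at (334,169.1) against a predicted (333.4,168.8). I'll retract and go round on the robot's side to the latch tab.

Run:
```python
from h import *
O=ori((1,0,0),(0,0,-1));OT=ori((1,0,0),(0,-np.sin(T),-np.cos(T)))
ctrl.move_l(W(-47.5,120,30),vel=.15)
ctrl.move_l(W(-47.5,150,220),vel=.25)
ctrl.command_gripper(0)
ctrl.goto(W(-310,20,330),O)
ctrl.goto(W(-300,-249,330),O)
ctrl.goto(W(-141,-253,215),O)
print(ctrl.current_t(),st(ctrl.current_tool_pos()).round(1),np.round(ctrl.current_contact_force(),1))
im=ctrl.read_camera("side");t=ctrl.read_camera("top")
cv2.imwrite("pics/q1.png",np.hstack([cv2.resize(im[204:384,200:380],None,fx=2,fy=2),cv2.resize(t[110:290,270:450],None,fx=2,fy=2)]))
```

```text
37.9333 [-141.5 -253.2  216.4] [ 0.7 -0.5  0.7]
```

View pics/q1.png

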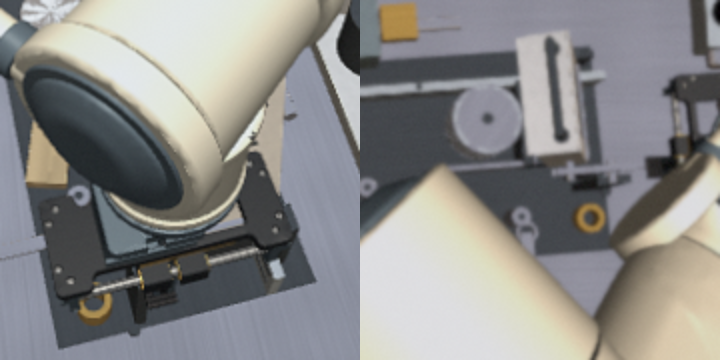

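The cartridge is still home, with the hub at top pixel (333.5,169). The hood is up and the fingers are over the tab. I'll press now.

Run:
```python
from h import *
h=ctrl.move_l(W(-141,-253,165),vel=.05,contact_N=2.5);z=st(ctrl.current_tool_pos())[2]
print(h,z.round(1),np.round(ctrl.current_contact_force(),1))
if not(h and 164<z<178): raise SystemExit
h=ctrl.move_l(W(-141,-253,156),vel=.04,contact_N=25)
print(h,st(ctrl.current_tool_pos()).round(1),np.round(ctrl.current_contact_force(),1))
ctrl.sleep(.8)
im=ctrl.read_camera("side");t=ctrl.read_camera("top")
print(np.round(ctrl.current_contact_force(),1),ctrl.current_t())
cv2.imwrite("pics/q2.png",np.hstack([cv2.resize(im[204:384,200:380],None,fx=2,fy=2),cv2.resize(t[110:290,270:450],None,fx=2,fy=2)]))
```

```text
True 170.4 [ 0.1 -0.8  1.4]
False [-141.  -253.   156.1] [-0.3 -0.7  3.3]
[-0.  -0.9  2.7] 40.2667
```

View pics/q2.png

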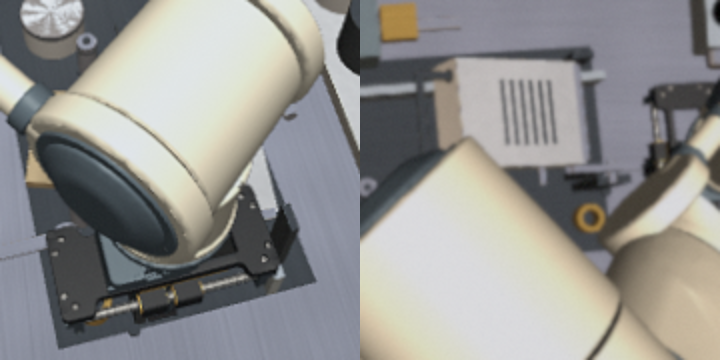

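The hood is sinking. I'll release the tab, move clear and check.

Run:
```python
from h import *
O=ori((1,0,0),(0,0,-1))
ctrl.move_l(W(-141,-253,260),vel=.12)
ctrl.goto(W(-330,-249,330),O)
ctrl.movej([-78.753,28.281,77.091,0,74.628,-5.472])
ctrl.sleep(1.5)
print(ctrl.current_t(),np.round(ctrl.current_contact_force(),1))
im=ctrl.read_camera("side");t=ctrl.read_camera("top")
for n,i in(("top",t),("side",im)):
    d=i.copy()
    for P in[(-51.5,55,80),(-138,-249,172),(-121,10,100),(18,10,100),(-121,-180,100)]:
        cv2.circle(d,tuple(int(round(v)) for v in proj(n,W(*P))),1,(0,0,255),-1)
    cv2.imwrite(f"pics/f_{n}.png",cv2.resize(d[100:384,60:460],None,fx=2,fy=2))
a=cv2.imread("pics/top0.png")
cv2.imwrite("pics/f_diff.png",cv2.resize(cv2.absdiff(a,t)[110:290,60:460],None,fx=2,fy=2))
```

```text
44.6167 [ 0.  -0.7  0.6]
```

View pics/f_top.png

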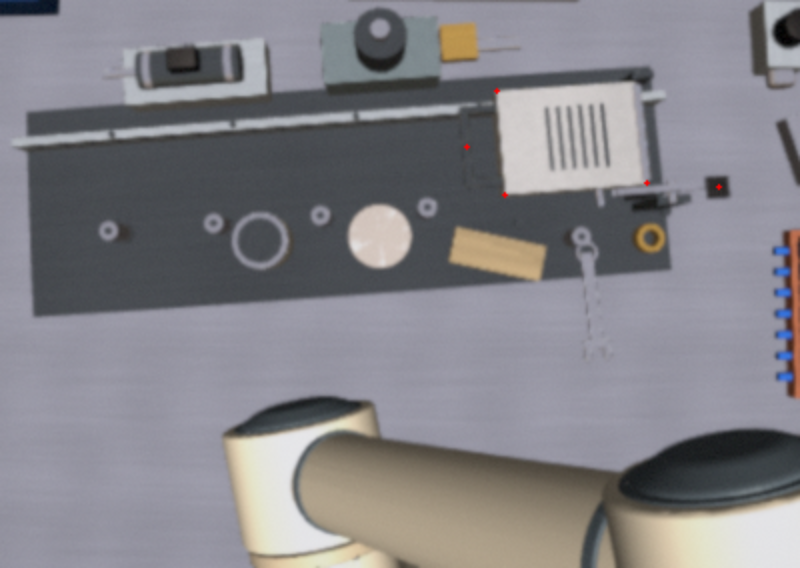

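View pics/f_side.png

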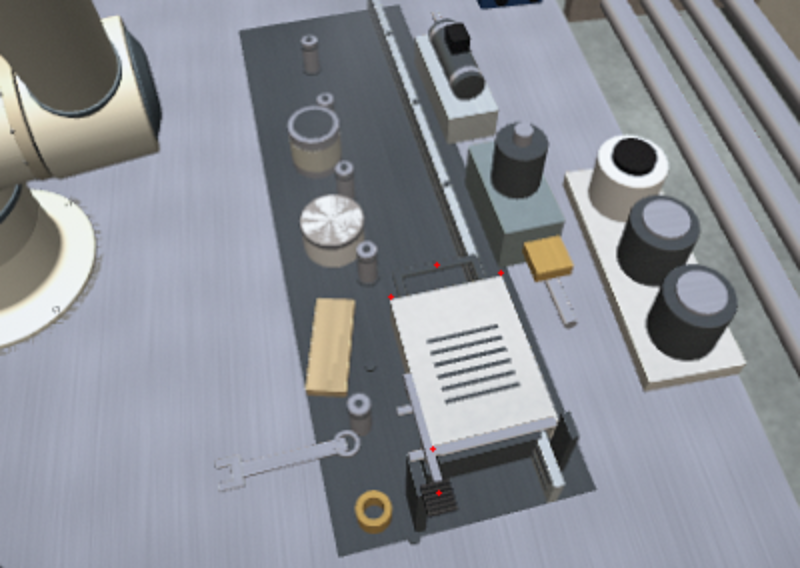

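View pics/f_diff.png

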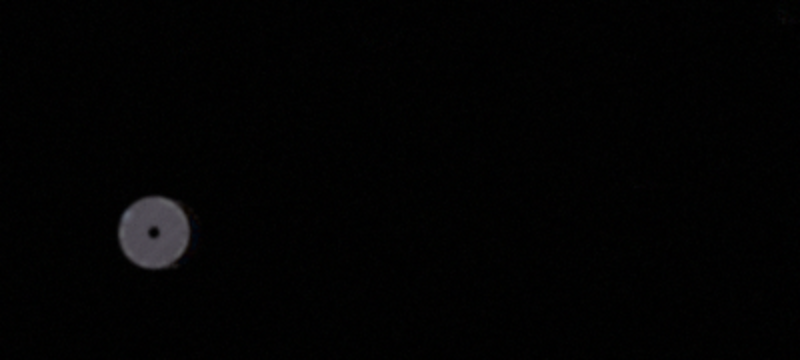

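The difference from the first picture shows only the missing cartridge: the hood is back exactly shut, the tab is at rest and the bystanders haven't moved. I'm handing the job in.

```bash
python3 -c "
from bench import ctrl
ctrl.sign_off();print(ctrl.current_t())"
```

```text
the job is handed in; nothing more can be done
the job is handed in; nothing more can be done
```

The cartridge is loaded in the bay with the hood shut over it, and I handed the job in at about 45 s. No verdict was reported.

**What I did:**
1. I lifted the hood by its handle to about 1.33 rad, and it then stood on its latch alone with the fingers clear.
2. I pushed the cartridge through the gap between the rollers to the fence.
3. I slid it along the fence until the force showed it was against the end stop.
4. I pressed the latch tab, and the hood sank shut.

**Last checks:**
- **Cartridge:** before I pressed the tab, its hub was within 1 px (about 2 mm) of where it should be when fully home. Once the hood was shut I could no longer see it.
- **Hood, latch and bystanders:** the final top picture differs from the first one only where the cartridge used to stand. The hood and latch tab are back in place, and nothing else on the bed has visibly moved.

**What disagreed:**
- The first slide stopped after about 5 mm. I was pressing 2.5 mm into the fence, so I cut that to 0.7 mm and it went through.
- The hand met the end stop about 4 mm further along than I had calculated. The picture still showed the cartridge at home.
- The handle took up to about 33 N during the lift because of a small misalignment, well under the wrist limit.

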